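# Reseat a printer's toner cartridge through the concealed cover release

### The job

The desk printer reports that its toner cartridge is not seated: feel with your fingertips along the flat grey deck in front of its top cover until you find the unmarked release button sunk in it, press that so that the cover springs open, then push the cartridge straight down until it is fully home. Leave the cover standing open for me to check the rollers, and take your hand clear. Only touch and press: do not pull up the cartridge, do not press the power key, and leave the things on and around the printer where they are.

Things in the scene. Friction and masses are not known exactly. Their poses are not given: they have to be found in the camera images.
- printer: Charcoal laser printer, fixed: 360 wide (y), 240 deep (x -130 to 110), 160 mm high. Origin: on the desk under it; x points from its front (facing the robot) to its back, y to its left, z up. Top flat at z = 160: lighter grey deck along the front, x -125 to -45, y -180 to 180; behind it the charcoal ribbed cover, x -44 to 90, y -129 to 129, closed flush. Under the cover an open bay, 90 mm deep.
- deck_mid (a point): Point on the deck's top face at x = -95, y = 0, z = 160 in the printer's frame; axes as the printer's. The release button lies somewhere on the line through it along the printer's y: its centre is at x = -95, anywhere from y = -50 to 50, other at every start; feel for it.
- release (a joint): Hidden release button, same grey as the deck: a plate 41 (printer x) by 57 mm (y) in an opening 42 by 58 mm in the deck, its face about 3 mm below the deck. Value: travel down in m, 0 free, 0.006 fully pressed. Gives from 2.5 N, 6.7 N when fully down, springs back. The deck around it is rigid. At about 0.0035 it lets the cover go.
- cover (a joint): Opening angle of the cover, rad: 0 closed and caught. Let go, it swings by its spring in about 2 s up and back, away from the robot, to its stop at 1.85, leaning slightly back. 135 mm from front edge to hinge; hinge along y at the printer's x = 90, z = 160, so open it reaches z = 290. It cannot be opened without the release.
- cartridge (a joint): Slide of the blue toner cartridge in the bay, m, growing downwards: 0 to 0.003 at the start (proud), 0.012 fully home at a hard stop; negative = pulled up. Moves under 6 to 8 N, stays where left. Its flat top: printer x -30 to 55, y -116 to 116, at z = 140 mm minus the slide: 128 when home.
- cartridge_pad (a point): Middle of the ribbed light grey press pad, 34 by 60 mm, on the cartridge's top face (printer x = 0, y = 0); moves with the cartridge. Covered until the cover is open.
- power_key (a joint): The printer's power key, a light round key 14 mm across, standing 4 mm above the right-hand end of the deck at x = -95, y = -150 in the printer's frame. Value: travel down in m, 0 to 0.003, against 1.5 N at first. To be left alone.
- sticky_notes: Pad of yellow sticky notes, 50 x 50 x 12 mm, loose on the left-hand end of the deck (printer y about 148). Origin: centre of its underside. Not to be moved.
- mug: White mug, 82 mm across, 95 mm high, on the desk right of the printer. Origin: centre of its underside. Not to be moved.
- stapler: Red and black stapler, 150 x 36 x 56 mm, on the desk in front of the printer. Origin: centre of its underside; x along its length. Not to be moved.
- tape_dispenser: Black tape dispenser, 150 x 60 x 77 mm, on the desk left of the printer. Origin: centre of its underside; x along its length. Not to be moved.
- pen_cup: Brass pen cup, 76 mm across, 100 mm high, with pens up to 160 mm, on the desk right of the printer. Origin: centre of its underside. Not to be moved.
- glasses_case: Brown glasses case, 62 x 160 x 40 mm, in front of the printer, to the right. Origin: centre of its underside; y along its length. Not to be moved.

How it is judged:
On the way, in this order (a step that is already met when the one before it is completed fails the run):
1. the concealed release has been found and pressed (value of joint release above 0.0025 m), for 0.02 s.
2. the cover has sprung open (value of joint cover above 1.5 rad), for 0.2 s.
3. the cartridge has been pushed home (value of joint cartridge above 0.0105 m), for 0.1 s.
At the end, for the whole second after the job is handed in: The cartridge is home (slide above 10.5 of 12 mm), the cover stands open (above 1.5 rad), the release and the power key are free (within 1 mm) (value of joint cartridge above 0.0105 m and value of joint cover above 1.5 rad and value of joint each of release, power_key below 0.001 m); the robot touches nothing.
It fails at once if the power key was pressed (value of joint power_key above 0.0015 m).
It fails at once if the cartridge was pulled up (value of joint cartridge below -0.003 m).
It fails at once if a thing on or around the printer was moved or lifted (over 15 mm, the sticky notes 10 mm) (distance of sticky_notes from where it was at the start of the episode above 0.01 m or distance of any of mug, stapler, tape_dispenser, pen_cup, glasses_case from where it was at the start of the episode above 0.015 m).
It also fails if it takes over 38 s, if anything falls off the work surface, if the arm or the gripper's body presses on something with over 40 N, if the wrist force passes 120 N, or if a joint passes its speed limit or range.

### The arm

A 6-joint arm with a two-finger parallel gripper is mounted at the origin on the work surface. World frame = base frame: x ahead of the robot, y to its left, z up, the work surface at z = 0. Lengths are in m, angles in rad, forces in N, time in s.
With the tool pointing down it reaches from about 0.35 to 0.85 m from the base axis. Payload 8.1 kg.
Tool frame: the origin (TCP) lies midway between the tips of the shut fingers; the grasp point (between the pads) lies 19 mm behind it (robot.grip_depth is the distance from the TCP to the grasp point, in m); z points along the fingers, y is the line along which they close (so a half turn about z gives the same grasp; the last joint's range is limited). The gripper opens to 85 mm and grips with 20 to 120 N. Pads are 22 mm wide; open, the fingers measure 114 mm over their backs; the gripper's body (76 mm by 85 mm) begins 54 mm behind the grasp point. The pads swing forward as they close: fully open they stand 13 mm farther back than shut.
Start: joints at [1.211, 0.13, 1.488, -0, 1.523, -0.085], TCP at [0.163, 0.577, 0.231] pointing down, gripper open.
Joint ranges: [-2.96, 2.96], [-0.89, 2.26], [0.02, 2.5], [-1.34, 4.48], [0, 2.73], [-2.66, 2.66]. Speed limits (rad/s): [2.39, 2.39, 2.79, 3.14, 3.14, 3.14].

### API

Orientations are given as a rotation vector (axis times angle).
In Python, from plant import state, eyes, finish_job, robot gives the robot as it stands.
- The arm moves only by the shell command python3 -m inch 'ROWS' [FORCE]. ROWS is a JSON object whose one key "motion" holds a list of rows, each a list of 3 entries, a list of its own where there are three numbers: the closure, from -1 (fully open) to 1 (shut), then the shift along the tool's x, y, z in units of 25 mm (1.0 is 25 mm), then the turn, a rotation vector about the tool's x, y, z in rad. A call has 1 to 10 rows; each row is the pose to reach, as a shift and turn from the pose commanded when the call began, along the tool's axes at that moment; what a row does not reach only later rows make up. A row lasts 1/12 s, in which the tool goes at most 41.7 mm and 7.16 degrees, less where a joint would pass 70% of its speed; a pose out of reach is approached as far as the arm can. A call with a gripper value outside its range is refused whole. The fingers move at their own pace and stop on an object; FORCE is the grip in N (left out, the last holds). Time passes only in rows, so rows that repeat a pose let the fingers close. It gives the time, the measured TCP pose, the force, the opening and the grip force at its end, in the units of the state.
- state(): the state, without advancing time (a new reading comes with each control period).
- eyes.read_camera(name): name is "scene" or "top" or "wrist"; returns the picture (384x512x3 uint8, red, green, blue); there is no depth.
- eyes.camera_params(name): a dict with "intrinsics" (3x3 intrinsics, pixels), "R" (3x3) and "t" (3): a world point X has camera coordinates R X + t; the wrist camera has in their place "tool_from_camera" (4x4, takes a point from camera to tool coordinates, whose origin is the TCP and whose axes are the flange's). Camera axes: x right, y down, z forward; pixel columns grow to the right and rows downward; lengths in m; the calibration is good to about 2 mm. The wrist camera is an equidistant fisheye: a pixel r from the principal point sees the ray r / f radians off the axis. A picture is of the moment at which its call begins: read the wrist's pose just before it. camera_params takes no time and is no camera call.
- finish_job(): hands the job in; it is judged then, once.
The state is a dict: "time_s": time; "joints": joint angles; "qvel": joint speeds; "effort": joint torques, N m; "eef_pos": TCP position; "ee_rot": TCP orientation; "force": force on the tool from outside, world axes, zero at the start; "ft_torque": the same for the moment, N m; "gripper_width": opening from 0.0 (shut) to 1.0 (fully open); "grip_force": force on a finger pad.
Only numpy, scipy, OpenCV 4.12 (cv2) and the standard library are available. Lean on these libraries where they do the work, as an engineer would, in place of code of your own. Each camera call takes 0.05 s, during which the arm holds its last target. There are 200 camera calls.

## Working session

There is one attempt and no reset: what is moved stays moved. The work goes in short steps, Python scripts to look and compute and a shell command to move; the robot and the scene stay as the last step left them, time stands still between calls to the robot, and variables do not carry over. Pictures are saved under pics/ and viewed, at most 10 in all, crops included, and the job is handed in when it is done.

```bash
mkdir -p pics; ls; python3 - <<'E'
from plant import state, eyes, robot
import cv2
s=state(); print(s)
for n in ["top","scene"]:
    cv2.imwrite(f"pics/{n}0.png", eyes.read_camera(n)[:,:,::-1])
    p=eyes.camera_params(n); print(n,p)
p=eyes.camera_params("wrist"); print(p)
E
```

```text
pics
{'time_s': 0.0, 'joints': array([ 1.21058631e+00,  1.31160194e-01,  1.48926576e+00,  2.34944065e-05,
        1.52298384e+00, -8.54009090e-02]), 'qvel': array([ 0.0022145 ,  0.00117336,  0.00098803,  0.00019786, -0.00042452,
       -0.00120479]), 'effort': array([ 3.15874504e-04, -5.69407225e+01, -5.00549626e+01, -1.77431452e-04,
        1.50914333e-02, -1.75243525e-05]), 'eef_pos': array([0.1625989 , 0.57699059, 0.23025243]), 'ee_rot': array([-4.30255582e-01, -3.11156076e+00,  2.77526965e-03]), 'force': array([ 0.05052138,  0.11754667, -0.2360793 ]), 'ft_torque': array([-0.00548449, -0.0014103 ,  0.04061905]), 'grip_force': 0.0, 'gripper_width': 0.9997496486524547}
top {'intrinsics': array([[460.78083242,   0.        , 249.48995186],
       [  0.        , 460.78083242, 191.92477604],
       [  0.        ,   0.        ,   1.        ]]), 'R': array([[-0.02804478, -0.99950798,  0.01404588],
       [-0.99050378,  0.02589465, -0.13502493],
       [ 0.13459478, -0.01769924, -0.99074264]]), 't': array([0.05093205, 0.56109251, 1.32596146])}
scene {'intrinsics': array([[416.12432855,   0
[... 165 characters left out ...]
27, -0.0071221 ],
       [ 0.15375567,  0.93175434, -0.32892712],
       [-0.04611178, -0.32575677, -0.94432845]]), 't': array([ 0.53863204, -0.06852715,  1.17461957])}
{'intrinsics': array([[297.31863964,   0.        , 258.08658671],
       [  0.        , 297.31863964, 194.11721501],
       [  0.        ,   0.        ,   1.        ]]), 'tool_from_camera': array([[-4.19083198e-04, -9.65329844e-01, -2.61032790e-01,
         6.60371402e-02],
       [ 9.99999912e-01, -4.07908124e-04, -9.69888703e-05,
         1.09007212e-03],
       [-1.28511448e-05, -2.61032808e-01,  9.65329930e-01,
        -1.42268223e-01],
       [ 0.00000000e+00,  0.00000000e+00,  0.00000000e+00,
         1.00000000e+00]])}
```

View pics/top0.png

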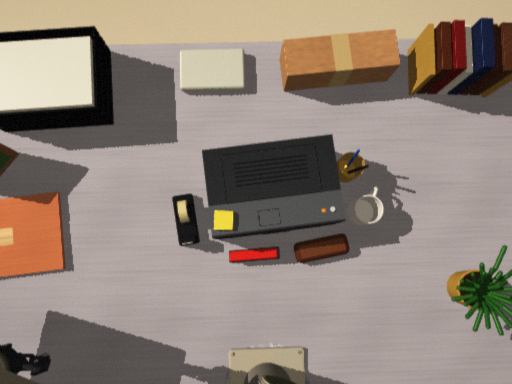

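View pics/scene0.png

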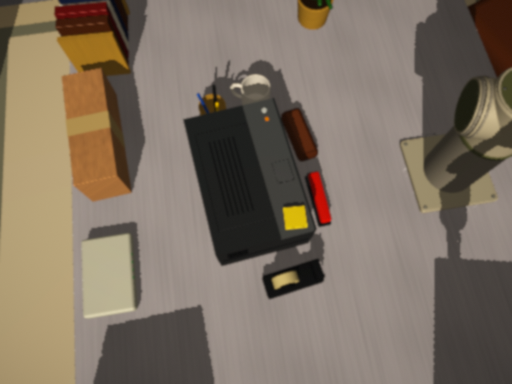

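The top view shows the printer with its deck at the front (rows 190-235), sticky notes at (223,220), the power key at about (333,209), and a faint square outline at (269,217). The scene view agrees: outline at (285,170), key at (264,111). I'll zoom in on the top view.

```bash
python3 - <<'E'
import cv2,numpy as np
a=cv2.imread("pics/top0.png")[128:244,196:352]
a=cv2.resize(a,None,fx=5,fy=5,interpolation=cv2.INTER_CUBIC)
a=np.clip(a.astype(float)*1.8,0,255).astype(np.uint8)
cv2.imwrite("pics/topz.png",a)
b=cv2.imread("pics/scene0.png")[90:270,175:335]
b=cv2.resize(b,None,fx=3.3,fy=3.3,interpolation=cv2.INTER_CUBIC)
cv2.imwrite("pics/scz.png",np.clip(b.astype(float)*1.8,0,255).astype(np.uint8))
E
```

```text
(no output)
```

View pics/topz.png

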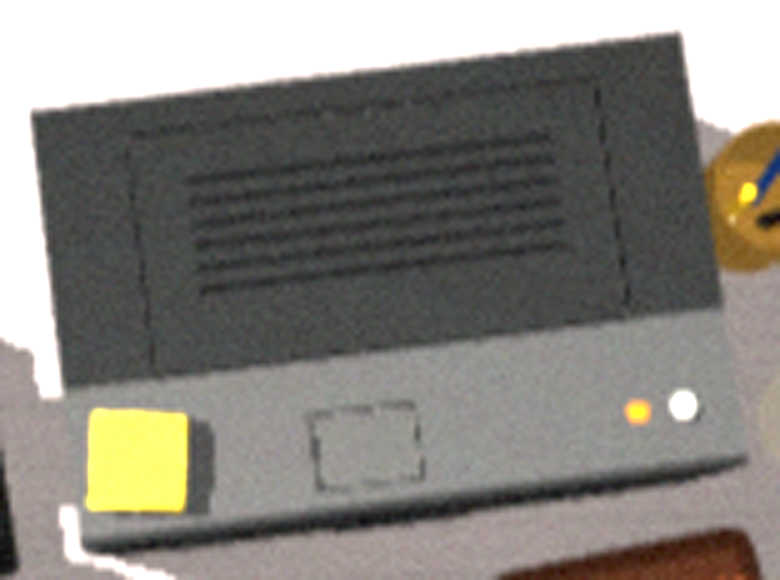

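View pics/scz.png

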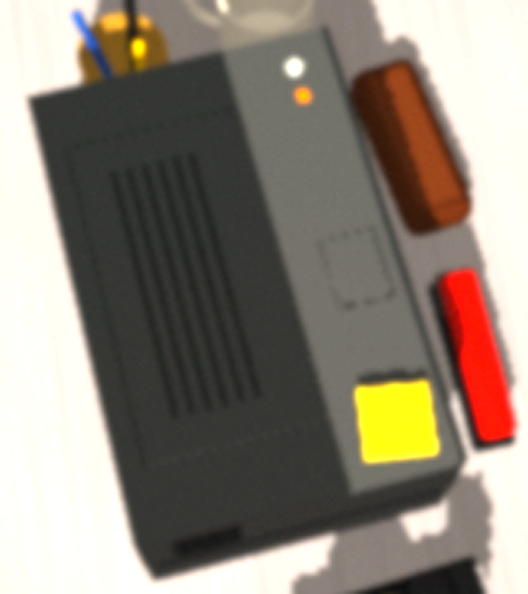

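The zooms show the printer's corners, the deck/cover edge and the key clearly. There is a faint rectangle in the deck at topz (367,447) and scz (356,268), which is a likely button to check by touch. Next I'll fit the pose.

```bash
cat > h.py <<'E'
import numpy as np
from plant import eyes
def ray(n,uv,z):
    p=eyes.camera_params(n); d=p["R"].T@np.linalg.solve(p["intrinsics"],[*uv,1]); c=-p["R"].T@p["t"]
    return c+d*(z-c[2])/d[2]
def fit(P,W):
    P,W=np.array(P,float)[:,:2],np.array(W)[:,:2]; p0,w0=P.mean(0),W.mean(0)
    a=P-p0;b=W-w0; th=np.arctan2((a[:,0]*b[:,1]-a[:,1]*b[:,0]).sum(),(a*b).sum())
    R=np.array([[np.cos(th),-np.sin(th)],[np.sin(th),np.cos(th)]]); return th,R,w0-R@p0,(W-(w0-R@p0)-P@R.T)
E
python3 - <<'E'
from h import *
from plant import state
np.set_printoptions(precision=4,suppress=True)
tz=lambda u:((u[0]+.5)/5-.5+196,(u[1]+.5)/5-.5+128)
sz=lambda u:((u[0]+.5)/3.3-.5+175,(u[1]+.5)/3.3-.5+90)
T={(33,112):(.11,.18),(680,33):(.11,-.18),(65,386):(-.045,.18),(720,308):(-.045,-.18)}
S={(30,97):(.11,-.18),(328,28):(-.13,-.18),(462,465):(-.13,.18),(224,52):(-.045,-.18),(350,494):(-.045,.18)}
for n,D,f,k,b in(("top",T,tz,(683,405),(367,447)),("scene",S,sz,(293,67),(356,268))):
    P=list(D.values())+[(-.095,-.15)]; W=[ray(n,f(u),.16) for u in D]+[ray(n,f(k),.164)]
    th,R,t,r=fit(P,W); B=ray(n,f(b),.157)[:2]
    print(n,th,t,(1000*r).round(1).tolist(),"button",B,R.T@(B-t),"pad",R@[0,0]+t)
print(state()["ee_rot"])
E
```

```text
top 0.096073156338816 [ 0.5739 -0.0244] [[-2.0, -2.0], [-1.0, 1.1], [1.9, -2.1], [0.4, 2.2], [0.6, 0.8]] button [ 0.4769 -0.0125] [-0.0954  0.0211] pad [ 0.5739 -0.0244]
scene 0.08923284661923395 [ 0.5752 -0.0204] [[-2.2, 0.4], [0.9, -0.6], [2.1, 1.0], [-0.6, -0.3], [-2.0, 1.0], [1.8, -1.5]] button [ 0.4774 -0.0105] [-0.0966  0.0185] pad [ 0.5752 -0.0204]
[-0.4303 -3.1116  0.0026]
```

```bash
cat >> h.py <<'E'
from scipy.spatial.transform import Rotation as Ro
from plant import state
TH=.092;RP=Ro.from_rotvec([0,0,TH]).as_matrix();O=np.array([.5745,-.0225,0])
np.set_printoptions(precision=3,suppress=True)
def go(px,py,z):
    s=state(); R=Ro.from_rotvec(s["ee_rot"]); w=RP@[px,py,z]+O
    G=Ro.from_matrix(RP@np.diag([-1,1,-1]))
    print("t",s["time_s"],"eef",s["eef_pos"],"printer",RP.T@(s["eef_pos"]-O),"F",s["force"])
    print("shift",R.inv().apply(w-s["eef_pos"])/.025,"turn",(R.inv()*G).as_rotvec())
E
python3 -c "
from h import *
go(-.095,-.035,.22)"
```

```text
t 0.1 eef [0.163 0.577 0.23 ] printer [-0.355  0.635  0.23 ] F [-0.068  0.454  0.369]
shift [-19.319 -21.279   0.447] turn [-0.002 -0.    -0.367]
```

```bash
python3 -m inch '{"motion":[[1,[-2,-2,0],[0,0,-0.1]],[1,[-6,-6.5,0],[0,0,-0.2]],[1,[-19.3,-21.3,0.2],[0,0,-0.367]],[1,[-19.3,-21.3,0.2],[0,0,-0.367]],[1,[-19.3,-21.3,0.2],[0,0,-0.367]],[1,[-19.3,-21.3,0.2],[0,0,-0.367]],[1,[-19.3,-21.3,0.2],[0,0,-0.367]],[1,[-19.3,-21.3,0.2],[0,0,-0.367]],[1,[-19.3,-21.3,0.2],[0,0,-0.367]],[1,[-19.3,-21.3,0.2],[0,0,-0.367]]]}'; python3 -c "
from h import *
go(-.095,-.035,.2)"
```

```text
time_s: 0.93
eef_pos: [0.3486, 0.2043, 0.2285]
ee_rot: [-0.146, 3.138, -0.0]
force: [1.0, -0.1, -0.6]
gripper_width: 0.004
grip_force: 0.0
t 0.9333 eef [0.349 0.204 0.228] printer [-0.204  0.247  0.228] F [ 1.004 -0.099 -0.564]
shift [ -4.356 -11.268   1.139] turn [-0.     0.     0.001]
```

```bash
python3 -m inch '{"motion":[[1,[-4.3,-11.2,0],[0,0,0]],[1,[-4.3,-11.2,0],[0,0,0]],[1,[-4.3,-11.2,0],[0,0,0]],[1,[-4.3,-11.2,0],[0,0,0]],[1,[-4.3,-11.2,0],[0,0,0]],[1,[-4.3,-11.2,0],[0,0,0]],[1,[-4.3,-11.2,0],[0,0,0]],[1,[-4.3,-11.2,1.0],[0,0,0]],[1,[-4.3,-11.2,1.0],[0,0,0]],[1,[-4.3,-11.2,1.0],[0,0,0]]]}'; python3 -c "
from h import *
go(-.095,-.035,.163)"
```

```text
time_s: 1.77
eef_pos: [0.4799, -0.0629, 0.2018]
ee_rot: [0.142, -3.134, -0.002]
force: [-0.1, 0.3, 0.6]
gripper_width: -0.002
grip_force: 0.0
t 1.7667 eef [ 0.48  -0.063  0.202] printer [-0.098 -0.031  0.202] F [-0.054  0.281  0.623]
shift [-0.123 -0.143  1.551] turn [ 0.002 -0.004 -0.002]
```

```bash
python3 -m inch '{"motion":[[1,[-0.1,-0.1,0.8],[0,0,0]],[1,[-0.1,-0.1,1.4],[0,0,0]],[1,[-0.1,-0.1,1.52],[0,0,0]],[1,[-0.1,-0.1,1.56],[0,0,0]],[1,[-0.1,-0.1,1.6],[0,0,0]],[1,[-0.1,-0.1,1.62],[0,0,0]],[1,[-0.1,-0.1,1.62],[0,0,0]]]}'; python3 -m inch '{"motion":[[1,[0,0,0.02],[0,0,0]],[1,[0,0,0.04],[0,0,0]],[1,[0,0,0.04],[0,0,0]]]}'
```

```text
time_s: 2.35
eef_pos: [0.4846, -0.0647, 0.1644]
ee_rot: [-0.146, 3.137, -0.001]
force: [0.8, -0.2, -0.0]
gripper_width: -0.001
grip_force: 0.0
time_s: 2.6
eef_pos: [0.4842, -0.065, 0.1624]
ee_rot: [-0.145, 3.138, -0.0]
force: [-0.4, 0.8, 0.1]
gripper_width: 0.004
grip_force: 0.0
```

```bash
python3 -m inch '{"motion":[[1,[0,0,0.04],[0,0,0]],[1,[0,0,0.04],[0,0,0]]]}'; python3 -m inch '{"motion":[[1,[0,0,0.04],[0,0,0]],[1,[0,0,0.04],[0,0,0]]]}';python3 -m inch '{"motion":[[1,[0,0,0.04],[0,0,0]],[1,[0,0,0.04],[0,0,0]]]}'
```

```text
time_s: 2.77
eef_pos: [0.484, -0.065, 0.161]
ee_rot: [0.145, -3.138, -0.0]
force: [-0.5, 0.0, -1.1]
gripper_width: 0.002
grip_force: 0.0
time_s: 2.93
eef_pos: [0.4839, -0.065, 0.1599]
ee_rot: [0.145, -3.138, -0.0]
force: [-0.1, 0.2, 0.6]
gripper_width: 0.0
grip_force: 0.0
time_s: 3.1
eef_pos: [0.4841, -0.065, 0.1597]
ee_rot: [-0.145, 3.138, -0.0]
force: [-2.8, -0.3, 4.6]
gripper_width: 0.003
grip_force: 2.3
```

Rigid deck felt at z = 0.1597 m. Next I'll lift, step across to the suspected button, and feel again.

```bash
python3 -m inch '{"motion":[[1,[0,0,-0.28],[0,0,0]],[1,[0.05,1.1,-0.28],[0,0,0]],[1,[0.05,2.15,-0.28],[0,0,0]],[1,[0.05,2.15,-0.28],[0,0,0]],[1,[0.05,2.15,-0.1],[0,0,0]],[1,[0.05,2.15,-0.04],[0,0,0]],[1,[0.05,2.15,0.0],[0,0,0]],[1,[0.05,2.15,0.0],[0,0,0]]]}'; python3 -m inch '{"motion":[[1,[0,0,0.04],[0,0,0]],[1,[0,0,0.08],[0,0,0]],[1,[0,0,0.08],[0,0,0]]]}'
```

```text
time_s: 3.77
eef_pos: [0.4776, -0.0122, 0.1587]
ee_rot: [0.143, -3.137, 0.0]
force: [-1.1, 0.1, 0.5]
gripper_width: -0.001
grip_force: 0.0
time_s: 4.02
eef_pos: [0.4779, -0.012, 0.1571]
ee_rot: [-0.144, 3.138, -0.0]
force: [0.3, 0.5, 0.5]
gripper_width: 0.003
grip_force: 0.0
```

```bash
python3 -c "
from h import *
go(-.095,.020,.155)"
```

```text
t 4.0167 eef [ 0.478 -0.012  0.157] printer [-0.095  0.019  0.157] F [0.33  0.465 0.505]
shift [-0.008  0.026  0.085] turn [-0. -0. -0.]
```

The fingertips are already 2.6 mm below deck level with no contact, so this is the button's recess. I'll press it.

```bash
python3 -m inch '{"motion":[[1,[0,0,0.04],[0,0,0]],[1,[0,0,0.08],[0,0,0]],[1,[0,0,0.1],[0,0,0]],[1,[0,0,0.1],[0,0,0]]]}'; python3 -m inch '{"motion":[[1,[0,0,0.04],[0,0,0]],[1,[0,0,0.08],[0,0,0]],[1,[0,0,0.12],[0,0,0]],[1,[0,0,0.12],[0,0,0]]]}'
```

```text
time_s: 4.35
eef_pos: [0.478, -0.0118, 0.155]
ee_rot: [-0.145, 3.138, -0.001]
force: [-1.8, -1.9, 4.7]
gripper_width: 0.002
grip_force: 2.5
time_s: 4.68
eef_pos: [0.4782, -0.0116, 0.152]
ee_rot: [-0.145, 3.137, -0.0]
force: [2.1, 0.7, 9.2]
gripper_width: 0.001
grip_force: 5.3
```

```bash
python3 -m inch '{"motion":[[1,[0,0,-0.6],[0,0,0]],[1,[1,0,-1.8],[0,0,0]],[1,[2,0,-3],[0,0,0]],[1,[2,0,-4],[0,0,0]],[1,[2,0,-4],[0,0,0]],[1,[2,0,-4],[0,0,0]],[1,[2,0,-4],[0,0,0]],[1,[2,0,-4],[0,0,0]],[1,[2,0,-4],[0,0,0]],[1,[2,0,-4],[0,0,0]]]}';python3 -m inch '{"motion":[[1,[0,0,0],[0,0,0]],[1,[0,0,0],[0,0,0]],[1,[0,0,0],[0,0,0]],[1,[0,0,0],[0,0,0]],[1,[0,0,0],[0,0,0]],[1,[0,0,0],[0,0,0]],[1,[0,0,0],[0,0,0]],[1,[0,0,0],[0,0,0]],[1,[0,0,0],[0,0,0]],[1,[0,0,0],[0,0,0]]]}' >/dev/null;python3 - <<'E'
from h import *
import cv2
t=eyes.read_camera("top")[100:260,180:380]; w=eyes.read_camera("scene")[70:280,160:350]
im=np.hstack([cv2.resize(t,(450,360)),cv2.resize(w,(326,360))])
cv2.imwrite("pics/open.png",np.clip(im[:,:,::-1]*1.6,0,255).astype(np.uint8))
go(0,0,.16)
E
```

```text
time_s: 5.52
eef_pos: [0.4276, -0.016, 0.2504]
ee_rot: [0.145, -3.136, -0.001]
force: [-0.2, -0.2, 0.4]
gripper_width: 0.001
grip_force: 0.0
t 6.45 eef [ 0.428 -0.016  0.252] printer [-0.145  0.02   0.252] F [-0.433 -0.342  0.108]
shift [-5.809 -0.792  3.669] turn [-0.  0.  0.]
```

View pics/open.png

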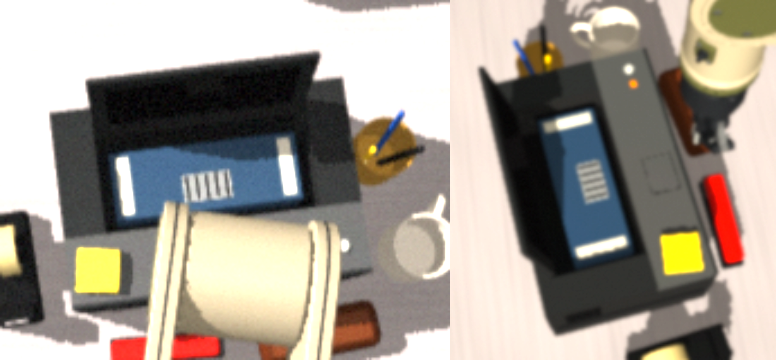

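The cover stands open and the blue cartridge is visible. Its ribbed pad is at about (207,185) in the left panel and (591,180) in the right. I'll cross-check the pad position.

```bash
python3 - <<'E'
from h import *
for n,u in(("top",(207/2.25+180,185/2.25+100)),("scene",((591-450)/(326/190)+160,180/(360/210)+70))):
    print(n,RP.T@(ray(n,u,.139)-O))
go(0,0,.2)
E
python3 -m inch '{"motion":[[1,[-1.5,-0.2,0],[0,0,0]],[1,[-3,-0.4,0],[0,0,0]],[1,[-4.5,-0.6,0.5],[0,0,0]],[1,[-5.8,-0.8,1.2],[0,0,0]],[1,[-5.8,-0.8,1.8],[0,0,0]],[1,[-5.8,-0.8,2.0],[0,0,0]],[1,[-5.8,-0.8,2.0],[0,0,0]],[1,[-5.8,-0.8,2.0],[0,0,0]]]}'; python3 -c "
from h import *
go(0,0,.143)"
```

```text
top [-0.001 -0.002  0.139]
scene [ 0.    -0.001  0.139]
t 6.45 eef [ 0.428 -0.016  0.252] printer [-0.145  0.02   0.252] F [-0.433 -0.342  0.108]
shift [-5.809 -0.792  2.069] turn [-0.  0.  0.]
time_s: 7.12
eef_pos: [0.5738, -0.0226, 0.2024]
ee_rot: [-0.145, 3.138, -0.0]
force: [-0.6, 0.3, 0.9]
gripper_width: -0.002
grip_force: 0.0
t 7.1167 eef [ 0.574 -0.023  0.202] printer [-0.001 -0.     0.202] F [-0.625  0.333  0.931]
shift [-0.026  0.003  2.375] turn [-0.  0.  0.]
```

```bash
python3 -m inch '{"motion":[[1,[0,0,1],[0,0,0]],[1,[0,0,2],[0,0,0]],[1,[0,0,2.3],[0,0,0]],[1,[0,0,2.4],[0,0,0]],[1,[0,0,2.48],[0,0,0]],[1,[0,0,2.56],[0,0,0]],[1,[0,0,2.64],[0,0,0]],[1,[0,0,2.64],[0,0,0]]]}'; python3 -m inch '{"motion":[[1,[0,0,0.06],[0,0,0]],[1,[0,0,0.12],[0,0,0]],[1,[0,0,0.18],[0,0,0]],[1,[0,0,0.24],[0,0,0]],[1,[0,0,0.24],[0,0,0]]]}'
```

```text
time_s: 7.78
eef_pos: [0.5754, -0.0229, 0.1374]
ee_rot: [-0.145, 3.135, -0.001]
force: [0.4, -0.4, 3.1]
gripper_width: -0.002
grip_force: 1.4
time_s: 8.2
eef_pos: [0.5754, -0.0229, 0.1312]
ee_rot: [-0.145, 3.136, -0.001]
force: [1.1, 0.5, 4.9]
gripper_width: 0.001
grip_force: 1.7
```

```bash
python3 -m inch '{"motion":[[1,[0,0,0.06],[0,0,0]],[1,[0,0,0.12],[0,0,0]],[1,[0,0,0.16],[0,0,0]],[1,[0,0,0.16],[0,0,0]]]}'; python3 -m inch '{"motion":[[1,[0,0,0.04],[0,0,0]],[1,[0,0,0.08],[0,0,0]],[1,[0,0,0.08],[0,0,0]]]}'
```

```text
time_s: 8.53
eef_pos: [0.5755, -0.0229, 0.128]
ee_rot: [-0.145, 3.135, -0.001]
force: [-2.7, -0.1, 10.3]
gripper_width: 0.003
grip_force: 5.4
time_s: 8.78
eef_pos: [0.5756, -0.0229, 0.1279]
ee_rot: [-0.145, 3.135, -0.001]
force: [-12.0, 0.6, 24.3]
gripper_width: 0.003
grip_force: 12.2
```

The force climbs against a hard stop at z = 0.1279 m, where "home" should be. I'll hold briefly, then retreat straight up and back.

```bash
python3 -m inch '{"motion":[[1,[0,0,0],[0,0,0]],[1,[0,0,-0.4],[0,0,0]],[1,[0,0,-1.5],[0,0,0]],[1,[0,0,-3],[0,0,0]],[1,[0,0,-4.5],[0,0,0]],[1,[1.5,0,-5],[0,0,0]],[1,[3,0,-5],[0,0,0]],[1,[4.5,0,-5],[0,0,0]],[1,[6,0,-5],[0,0,0]],[1,[6,0,-5],[0,0,0]]]}';python3 -m inch '{"motion":[[1,[0,0,0],[0,0,0]],[1,[0,0,0],[0,0,0]],[1,[0,0,0],[0,0,0]],[1,[0,0,0],[0,0,0]]]}';python3 - <<'E'
from h import *
import cv2
t=eyes.read_camera("top")[100:260,180:380]; w=eyes.read_camera("scene")[70:280,160:350]
im=np.hstack([cv2.resize(t,(450,360)),cv2.resize(w,(326,360))])
cv2.imwrite("pics/end.png",np.clip(im[:,:,::-1]*1.6,0,255).astype(np.uint8))
E
```

```text
time_s: 9.62
eef_pos: [0.4195, -0.0364, 0.248]
ee_rot: [0.144, -3.136, 0.0]
force: [0.1, 0.1, 0.3]
gripper_width: 0.002
grip_force: 0.0
time_s: 9.95
eef_pos: [0.4258, -0.0365, 0.2489]
ee_rot: [0.145, -3.138, -0.0]
force: [0.2, 0.2, 0.5]
gripper_width: -0.004
grip_force: 0.0
```

View pics/end.png

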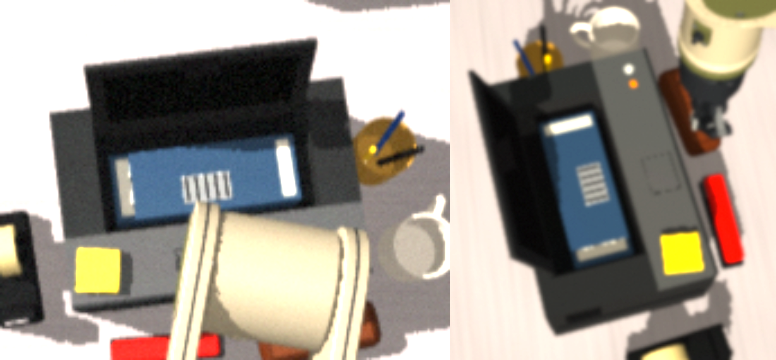

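The cover is fully open, the cartridge sits lower in the bay (pad at (207,187) in the left panel), nothing around the printer has shifted, and the hand is clear.

```bash
python3 -c "
from plant import finish_job
print(finish_job())"
```

```text
the job is handed in; nothing more can be done
None
```

I pressed the hidden release button, the cover sprang open and is still standing open, the cartridge went down to its hard stop, and the hand is clear; the job was handed in at about 10 s of the 38 s allowed, with no verdict shown.

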